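# Set the gauge forceps to the limit marker over the nut sample

### The arm

A 6-joint arm with a two-finger parallel gripper is mounted at the origin on the work surface. World frame = base frame: x ahead of the robot, y to its left, z up, the work surface at z = 0. Lengths are in m, angles in degrees, forces in N, time in s.
With the tool pointing down it reaches from about 0.425 to 0.95 m from the base axis. Payload 3.5 kg.
Tool frame: the origin (TCP) lies midway between the tips of the shut fingers; the grasp point (between the pads) lies tcp_to_grasp behind it (tcp_to_grasp is the distance from the TCP to the grasp point, in m); z points along the fingers, y is the direction in which the jaws open and shut (so a half turn about z gives the same grasp; the last joint's range is limited). The gripper opens to 85 mm and grips with 20 to 120 N. Pads are 22 mm wide; open, the fingers measure 114 mm over their backs; the gripper's body (76 mm by 85 mm) begins 54 mm behind the grasp point. The pads swing forward as they close: fully open they stand 13 mm farther back than shut.
Start: joints at [-85.485, 16.404, 90.338, -0, 73.258, -8.594], TCP at [0.153, -0.657, 0.231] pointing down, gripper open.
Joint ranges: [-158.93, 158.93], [-51.34, 127.21], [12.03, 142.37], [-87.48, 267.48], [13.55, 161.25], [-162.69, 162.69]. Speed limits (degrees/s): [159.86, 159.86, 180, 180, 180, 180].

### API

Orientations are given as a 3x3 rotation matrix whose columns are the frame's x, y, z axes.
In Python, from cell import movep, move_straight, move_j, set_gripper, wait, solve_ik, sense, capture, Unreachable, sign_off, regions_of, tcp_to_grasp gives the robot as it stands. Calls block until the motion is done:
- movep(position, orientation): joint-space move of the TCP to a pose.
- move_straight(position, ori=None, speed=0.15, guard=None): straight line of the TCP; ori=None keeps the orientation; speed is the mean speed in m/s. With guard (N) it stops when the force on the tool has changed by that much, and returns True; else False.
- move_j(angles): joint-space move.
- set_gripper(opening, strength=None): finger opening in m; strength is the grip in N (None keeps the last); returns when the fingers have stopped.
- wait(seconds).
- solve_ik(position, orientation): joint angles nearest the present ones, or None.
- sense(): the state.
- capture(name): name is "scene" or "top" or "wrist"; returns a dict with "pixels" (420x560x3 uint8, red, green, blue), "camera_matrix" (3x3 intrinsics, pixels), "k1" (the pictures are not rectified: a ray, as slopes to the right and down, at radius r is drawn at 1 + k1 r^2 times it, then the intrinsics apply), "origin" and "orientation" of the camera in the world; the wrist camera has in their place "tool_from_camera" (4x4, takes a point from camera to tool coordinates, whose origin is the TCP and whose axes are the flange's). Camera axes: x right, y up, looking along -z (the intrinsics and any distortion apply to the point x, -y, -z); pixel columns grow to the right and rows downward; lengths in m; the calibration is good to about 2 mm. A picture is of the moment at which its call begins: read the wrist's pose just before it. There is no depth.
A pose or a line that the arm cannot do raises Unreachable and nothing moves.
- sign_off(): hands the job in, once; it reports no verdict.
Trained networks look in the newest picture that a camera, given by its name, has taken for a name from the list of things; names that differ only in an ending like _2 or _b are one class to them, and where a whole thing is asked for, a point or a joint stands for the part that bears it (a point fixed in the world has none). Each returns a list of dicts, best first, with "p" (0 to 1); they miss things now and then, are a little off and sometimes report something else, mostly with a low value. They report only what shows in the picture. A call takes as long as a camera call. They do not tell look-alikes from the thing itself.
- regions_of(camera, label): "region" (420x560 bool, what is visible of it) and "extent" ([left, top, right, bottom] in pixels, round what is visible of it).
The state is a dict: "t": time; "joints": joint angles; "qd": joint speeds; "effort": joint torques, N m; "position": TCP position; "ee_rot": TCP orientation; "ft_force": force on the tool from outside, world axes, zero at the start; "torque": the same for the moment, N m; "width": finger opening in m.
Only numpy, scipy, OpenCV 4.12 (cv2) and the standard library are available. Lean on these libraries where they do the work, as an engineer would, in place of code of your own. Each camera call takes 0.05 s, during which the arm holds its last target. There are 200 camera calls.

### The job

Pull the gauge forceps straight out of their sprung bench holder, carry them over the dish of hazelnuts and squeeze them until the pointer stands on the limit marker of the scale. Finish while still holding: keep the forceps in the gripper, roughly level, with the pointer steady on the marker and the tips in the air a few centimetres above the middle of the dish, for at least 3 seconds; nothing is put down or let go. Leave the dish and the other things on the bench where they are.

Things in the scene. Friction and masses are not known exactly. Their poses are not given: they have to be found in the camera images.
- holder: Holder of the forceps: heavy grey bench stand, fixed; base 236 x 84 x 12 mm; at the back a socket block 34 mm wide, top 83 mm above the bench; at the front a black cross bar, 70 mm long, top at 51 mm, 163 mm in front of the socket mouth, on which the arms rest. Origin under the middle of the base, x towards the tips of the lying forceps, z up.
- socket_mouth (a point): Centre of the mouth of the holder's socket, 55 mm above the bench. x points straight out of it, along the forceps to their tips. The tail of the forceps sits 20 mm deep behind a sprung ball that lets go at a pull of about 3 to 5 N within the first 6 mm; after 25 mm the tail is clear. The socket has a roof: the forceps cannot be lifted before they are pulled out.
- forceps: Gauge forceps, plain steel, loose, about 100 g, 203 mm long, lying level: a spring joint block (22 x 14 x 8 mm) with a 22 mm ball-ended tail behind, and two sprung arms, 160 mm long, that spread towards the tips. Origin on the middle line at the spring joint, x to the tips, y to the left arm, z up. Balance point 55 mm in front of the origin.
- forceps_grip (a point): Point on the middle line midway between the two ribbed finger flats (50 mm long, 12 mm high) where the forceps are gripped across, 70 mm in front of the forceps' origin; axes as forceps. Outside width here: 40 mm open, 32 mm at a tip gap of 15 mm, 25 mm shut. The arms spring open: the squeeze on each is about 4 N at the start, 11 N when shut.
- forceps_tips (a point): Point on the middle line midway between the two tips, 90 mm in front of forceps_grip; axes as forceps.
- left_tip (a point): Inner face of the tip of the left arm. The tip gap (left_tip to right_tip) is 34 mm when the forceps are let open and 0 when shut.
- right_tip (a point): Inner face of the tip of the right arm.
- pointer (a point): Reading end of the pointer, a 1.4 mm wide steel finger on the right arm, 58 mm in front of forceps_grip, that runs along the front edge of the scale strip. The strip (aluminium, 62 x 10 x 1.5 mm, ticks) is fixed on top of the left arm and lies across both. 1 mm less tip gap moves the pointer 0.8 mm along it to the left; 1 mm less width over the flats, 1.8 mm.
- marker (a point): Middle of the front edge of the limit marker, a dark saddle 4 mm wide clamped on the scale strip, set at a tip gap between 11 and 25 mm; not to be shifted. y runs along the strip to the left. With the forceps open the pointer is 7 to 19 mm to its right (negative y in this frame); squeezed, it comes up to y = 0 (on the marker) and, squeezed too far, passes on to the left.
- dish: Sample dish: white porcelain bowl 96 mm across, 28 mm high, with hazelnuts below its rim; loose, not to be moved. Origin at the middle of its underside.
- dish_rim (a point): Centre of the rim of the dish, 28 mm above the bench.
- sample_jar: Bystander: round sample jar 64 mm across, 85 mm high; origin at the middle of its underside.
- beaker: Bystander: empty glass beaker 64 mm across, 75 mm high; origin at the middle of its underside.
- calculator: Bystander: black desk calculator 100 x 145 x 22 mm lying flat; origin at the middle of its underside.
Things that resemble listed ones, but are neither listed nor needed, are in the scene too. Of the things that look like the holder, take the one that is farthest to the robot's right at the start. Of the things that look like the forceps, the smaller one is meant.

How it is judged:
By the outcome, as a careful person would: the job done as asked, in the order asked, and still so for the second after the job is handed in, while the arm keeps its last pose, push and grip.
It also fails if it takes over 48 s, if anything falls off the work surface, if the arm or the gripper's body presses on something with over 40 N, if the wrist force passes 120 N, or if a joint passes its speed limit or range.

## Working session

There is one attempt and no reset: what is moved stays moved. The work goes in short steps, each a Python script; the robot and the scene stay as the last script left them, time stands still between calls to the robot, and variables do not carry over. Pictures are saved under pics/ and viewed, about 8 in all and at most 12, crops included, and the job is handed in when it is done.

```bash
ls; mkdir -p pics; cat > h.py <<'E'
import numpy as np, cv2
from cell import *
def snap(cam,fn=None):
    s=sense(); c=capture(cam)
    if cam=="wrist":
        T=np.eye(4);T[:3,:3]=s["ee_rot"];T[:3,3]=s["position"]
        M=T@np.array(c["tool_from_camera"]);c["origin"]=M[:3,3];c["orientation"]=M[:3,:3]
    if fn: cv2.imwrite("pics/"+fn,np.array(c["pixels"])[:,:,::-1])
    return c
def ray(c,uv):
    K=np.array(c["camera_matrix"]);d=np.linalg.solve(K,[uv[0],uv[1],1]);m=d[:2].copy();k=c["k1"]
    for _ in range(20): m=d[:2]/(1+k*(m@m))
    return np.array(c["orientation"])@np.array([m[0],-m[1],-1])
def at_z(c,uv,z):
    d=ray(c,uv);o=np.array(c["origin"]);return o+d*(z-o[2])/d[2]
def proj(c,P):
    q=np.array(c["orientation"]).T@(np.array(P)-np.array(c["origin"]));m=np.array([q[0],-q[1]])/-q[2]
    m=m*(1+c["k1"]*(m@m));K=np.array(c["camera_matrix"]);return (K@[m[0],m[1],1])[:2]
def regs(cam,l):
    out=[]
    for r in regions_of(cam,l):
        m=np.array(r["region"]);v,u=np.nonzero(m);out.append((r["p"],[int(x) for x in r["extent"]],len(u),(u.mean(),v.mean()) if len(u) else None,m))
    return out
E
python3 - <<'E'
from h import *
print(tcp_to_grasp,sense())
for cam in("top","scene"):
    c=snap(cam,cam+"0.png");print(cam,c["origin"],c["k1"])
    for l,z in(("holder",.03),("forceps",.055),("dish",.014),("sample_jar",.04),("beaker",.04),("calculator",.01),("marker",.06),("pointer",.06)):
        for r in regs(cam,l): print(l,round(r[0],2),r[1],r[2],at_z(c,r[3],z).round(3) if r[3] else '')
E
```

```text
pics
0.0187 {'t': 0.0, 'joints': array([-8.54853441e+01,  1.64527196e+01,  9.04222951e+01,  8.07251070e-04,
        7.32586719e+01, -8.59422013e+00]), 'qd': array([ 0.02429559,  0.00321747, -0.01982044, -0.00591051, -0.01469925,
        0.03990273]), 'effort': array([-4.76143723e-04, -4.05979764e+01, -2.92630076e+01, -1.58456933e-04,
        5.80456399e-03,  3.14365941e-06]), 'position': array([ 0.1530733 , -0.65674369,  0.22996042]), 'ee_rot': array([[ 9.73941799e-01,  2.26798025e-01, -1.70210912e-04],
       [ 2.26797800e-01, -9.73939086e-01,  2.32709019e-03],
       [ 3.62004398e-04, -2.30505387e-03, -9.99997278e-01]]), 'ft_force': array([ 0.27218079,  0.81660411, -0.26023868]), 'torque': array([ 0.03501867, -0.02463906, -0.01728348]), 'width': 0.08535040854675041}
top [ 0.29667594 -0.00248088  1.45724035] -0.06626007981123078
holder 0.84 [208, 248, 288, 287] 2387 [0.323 0.102 0.03 ]
holder 0.72 [301, 181, 377, 214] 2076 [ 0.515 -0.174  0.03 ]
forceps 0.81 [353, 255, 408, 328] 412 [ 0.265 -0.272  0.055]
forceps 0.53 [306, 185, 367, 205] 160 [ 0.524 -0.134  0.055]
dish 0.95 [208, 1
[... 782 characters left out ...]
 226] 261 [ 0.458 -0.179  0.014]
dish 0.21 [181, 202, 247, 232] 605 [ 0.473 -0.176  0.014]
dish 0.17 [161, 193, 255, 252] 1980 [ 0.526 -0.173  0.014]
sample_jar 0.95 [206, 274, 237, 319] 1320 [0.716 0.027 0.04 ]
sample_jar 0.45 [188, 210, 243, 233] 180 [ 0.516 -0.148  0.04 ]
beaker 0.63 [206, 277, 236, 321] 1265 [0.715 0.026 0.04 ]
beaker 0.57 [161, 193, 256, 252] 2054 [ 0.549 -0.15   0.04 ]
calculator 0.91 [283, 327, 371, 395] 3721 [0.724 0.285 0.01 ]
calculator 0.75 [301, 260, 346, 288] 1018 [0.516 0.155 0.01 ]
marker 0.53 [163, 192, 255, 253] 2076 [ 0.569 -0.131  0.06 ]
pointer 0.67 [224, 159, 231, 192] 89 [ 0.347 -0.239  0.06 ]
pointer 0.48 [189, 207, 242, 228] 188 [ 0.537 -0.135  0.06 ]
```

```bash
python3 - <<'E'
import cv2,numpy as np
a=cv2.imread("pics/top0.png")[100:340,140:420]
b=cv2.imread("pics/scene0.png")[130:400,130:400]
cv2.imwrite("pics/m0.png",np.hstack([cv2.resize(a,(400,343)),cv2.resize(b,(400,400))[:343]]))
cv2.imwrite("pics/m0.png",cv2.resize(a,(800,686))[:600])
cv2.imwrite("pics/m1.png",cv2.resize(b,(600,600)))
E
```

```text
(no output)
```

View pics/m0.png

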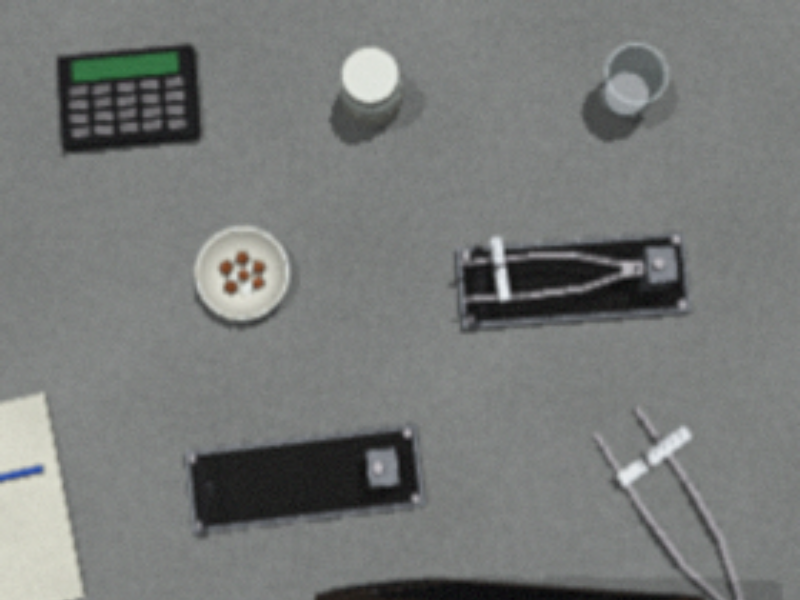

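View pics/m1.png

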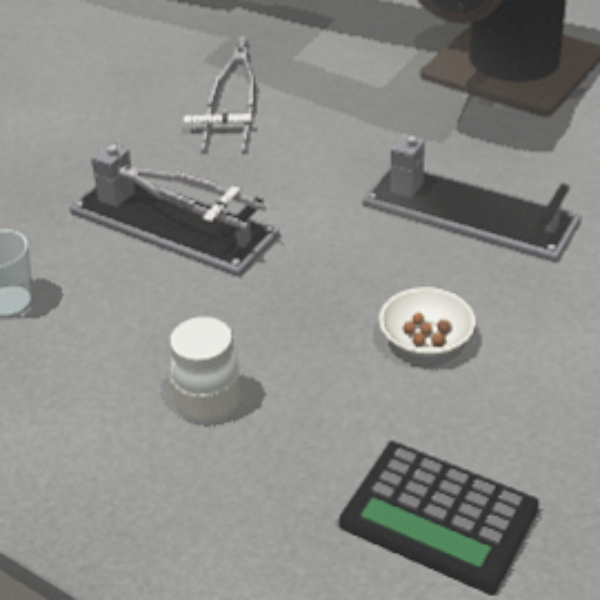

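The holder farthest right holds the small forceps, with its tips pointing towards +y and the dish on the left. The larger forceps lie loose at the lower right of the top view. Next I'll look from near with the wrist camera.

```bash
python3 - <<'E'
from h import *
c=capture("wrist");print(np.array(c["tool_from_camera"]).round(3),np.array(c["camera_matrix"]).round(1))
t=capture("top")
J=at_z(t,(140+632/2.857,100+268/2.857),.055);B=at_z(t,(140+487/2.857,100+280/2.857),.055)
f=(B-J)/np.linalg.norm(B-J);print(J,B,f,np.linalg.norm(B-J))
G=J+.07*f
for s in(1,-1):
    x=s*f;z=np.array([0,0,-1.]);R=np.column_stack([x,np.cross(z,x),z])
    for P in(G+[0,0,.15],G*[1,1,0]+[0,0,.04],np.array([.534,.075,.1])):
        q=solve_ik(P,R);print(s,P.round(3),None if q is None else np.round(q,1))
E
```

```text
[[-0.     0.949  0.315  0.082]
 [ 1.     0.    -0.001  0.001]
 [-0.001  0.315 -0.949 -0.142]
 [ 0.     0.     0.     1.   ]] [[363.4   0.  282.3]
 [  0.  363.4 206.3]
 [  0.    0.    1. ]]
[ 0.52196882 -0.22732704  0.055     ] [ 0.51327041 -0.08327233  0.055     ] [-0.06027293  0.99818193  0.        ] 0.14431708843551527
1 [ 0.518 -0.157  0.205] [-27.7   0.8 110.6  -0.   68.5 -31.1]
1 [ 0.518 -0.157  0.04 ] [-27.7  13.6 116.1  -0.   50.3 -31.1]
1 [0.534 0.075 0.1  ] [ -2.8   7.9 115.1  -0.   56.9  -6.2]
-1 [ 0.518 -0.157  0.205] [-27.7   0.8 110.6  -0.   68.5 148.9]
-1 [ 0.518 -0.157  0.04 ] [-27.7  13.6 116.1  -0.   50.3 148.9]
-1 [0.534 0.075 0.1  ] None
```

```bash
python3 - <<'E'
from h import *
f=np.array([-.0603,.9982,0]);f/=np.linalg.norm(f)
z=np.array([0,0,-1.]);R=np.column_stack([f,np.cross(z,f),z])
G=np.array([.518,-.157,.20]);movep(G-.02*f,R);wait(.3)
c=snap("wrist","w1.png")
for l in("forceps","forceps_tips","pointer","marker","holder","left_tip","right_tip","forceps_grip","socket_mouth"):
    for r in regs("wrist",l): print(l,round(r[0],2),r[1],r[2],at_z(c,r[3],.057).round(4))
im=cv2.imread("pics/w1.png");cv2.imwrite("pics/w1b.png",cv2.resize(im,(800,600),interpolation=cv2.INTER_CUBIC));print(sense()["t"])
E
```

```text
forceps 0.69 [258, 28, 345, 262] 3390 [ 0.5239 -0.1314  0.057 ]
forceps 0.59 [1, 174, 153, 294] 3272 [ 0.3468 -0.2333  0.057 ]
forceps_tips 0.87 [254, 31, 340, 262] 3703 [ 0.5232 -0.1319  0.057 ]
forceps_tips 0.61 [2, 176, 150, 295] 3250 [ 0.3458 -0.2331  0.057 ]
pointer 0.85 [1, 222, 154, 293] 1102 [ 0.3382 -0.2559  0.057 ]
pointer 0.66 [290, 32, 316, 242] 1056 [ 0.5372 -0.1368  0.057 ]
pointer 0.36 [235, 33, 333, 300] 20028 [ 0.5205 -0.155   0.057 ]
marker 0.42 [296, 75, 303, 91] 57 [ 0.5301 -0.0953  0.057 ]
holder 0.85 [236, 33, 338, 295] 20214 [ 0.5205 -0.1541  0.057 ]
holder 0.35 [292, 29, 315, 245] 1185 [ 0.5372 -0.1357  0.057 ]
left_tip 0.84 [254, 30, 339, 242] 2160 [ 0.5169 -0.1135  0.057 ]
left_tip 0.82 [0, 177, 123, 275] 2084 [ 0.3508 -0.2218  0.057 ]
left_tip 0.68 [290, 31, 317, 242] 1023 [ 0.5372 -0.1359  0.057 ]
right_tip 0.73 [286, 28, 318, 243] 1081 [ 0.537  -0.1384  0.057 ]
right_tip 0.56 [0, 220, 150, 293] 1069 [ 0.3376 -0.2561  0.057 ]
forceps_grip 0.67 [0, 180, 152, 290] 3147 [ 0.3464 -0.2339  0.057 ]
forceps_grip 0.62 [255, 31, 342, 264] 3543 [ 0.5235 -0.1313  0.057 ]
forceps_grip 0.59 [444, 221, 557, 316] 6832 [ 0.7156 -0.235   0.057 ]
forceps_grip 0.26 [288, 32, 316, 243] 1033 [ 0.5371 -0.1371  0.057 ]
socket_mouth 0.62 [234, 33, 334, 298] 19246 [ 0.5204 -0.1551  0.057 ]
3.9667
```

View pics/w1b.png

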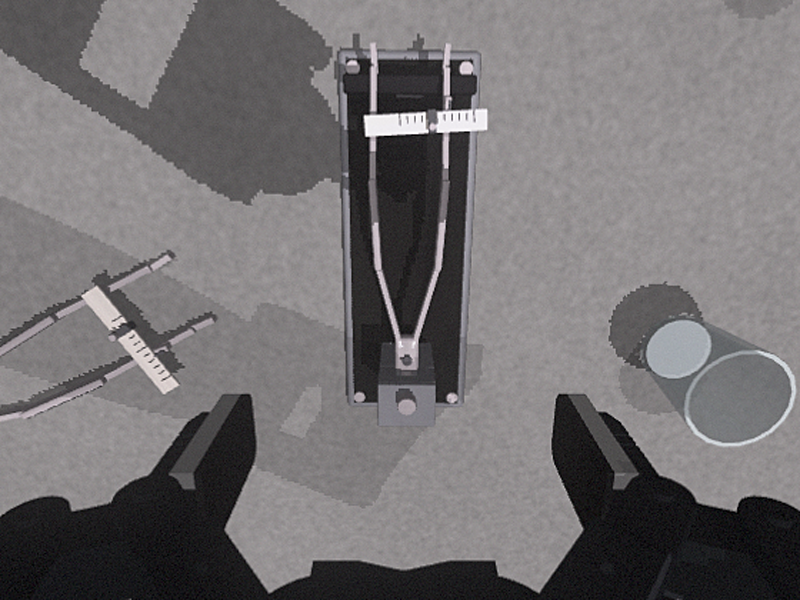

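```bash
cat >> h.py <<'E'
def fr(f):
    f=np.array(f,float);f/=np.linalg.norm(f);z=np.array([0,0,-1.]);return np.column_stack([f,np.cross(z,f),z])
E
python3 - <<'E'
from h import *
c=snap("wrist")
for n,p in dict(tl=(374,48),tr=(448,48),gl=(373,200),gr=(444,200),joint=(406,355),gl0=(372,178),gl1=(377,228),gr0=(446,180),marker=(432,114),ptr=(448,103),mouth=(408,372)).items():
    print(n,at_z(c,np.array(p)*.7,.055).round(4))
E
```

```text
tl [ 0.4987 -0.0625  0.055 ]
tr [ 0.5358 -0.0602  0.055 ]
gl [ 0.5013 -0.1383  0.055 ]
gr [ 0.5403 -0.1359  0.055 ]
joint [ 0.5252 -0.2304  0.055 ]
gl0 [ 0.5003 -0.1265  0.055 ]
gl1 [ 0.5042 -0.1537  0.055 ]
gr0 [ 0.5404 -0.1251  0.055 ]
marker [ 0.5302 -0.0919  0.055 ]
ptr [ 0.5381 -0.086   0.055 ]
mouth [ 0.5271 -0.2417  0.055 ]
```

```bash
python3 - <<'E'
from h import *
c=snap("wrist")
p=[at_z(c,np.array(q)*.7,.013) for q in((352,67),(466,67),(360,398),(452,398))]
a=(p[0]+p[1])/2;b=(p[2]+p[3])/2;f=(a-b)/np.linalg.norm(a-b);print(a,b,f,np.linalg.norm(a-b),np.linalg.norm(p[0]-p[1]))
g=np.array([.5209,-.150,0]);print("lateral of grip from holder line",np.cross(f,g-b)[2], "stub",[np.cross(f,np.array(q)-b)[2] for q in([.5252,-.2304,0],[.5172,-.0613,0])])
E
```

```text
[ 0.51695258 -0.06623702  0.013     ] [ 0.52866834 -0.28349651  0.013     ] [-5.38469604e-02  9.98549200e-01  1.27567766e-16] 0.2175751491234725 0.06638868896062046
lateral of grip from holder line 0.0005686905927041472 stub [np.float64(0.0006042246466902408), np.float64(-0.0005129027523972391)]
```

```bash
python3 - <<'E'
from h import *
f=[-.052,.9986,0];R=fr(f)
set_gripper(.062,20)
movep([.521,-.150,.10],R)
print(move_straight([.521,-.150,.034],speed=.1,guard=8),sense()["position"])
f0=np.array(sense()["ft_force"])
for w in(.044,.040,.037):
    set_gripper(w,20);s=sense();print(w,s["width"].round(4),(s["ft_force"]-f0).round(2),s["t"])
c=snap("wrist","w2.png")
im=cv2.imread("pics/w2.png");cv2.imwrite("pics/w2b.png",cv2.resize(im,(800,600),interpolation=cv2.INTER_CUBIC))
E
```

```text
False [ 0.52163074 -0.15038639  0.03471089]Traceback (most recent call last):
  File "<stdin>", line 8, in <module>
AttributeError: 'float' object has no attribute 'round'
```

```bash
python3 - <<'E'
from h import *
for w in(.044,.041,.038):
    set_gripper(w,20);s=sense();print(w,round(s["width"],4),np.round(s["ft_force"],2),s["t"])
c=snap("wrist","w2.png")
im=cv2.imread("pics/w2.png");cv2.imwrite("pics/w2b.png",cv2.resize(im,(800,600),interpolation=cv2.INTER_CUBIC))
E
```

```text
0.044 0.0435 [ 0.05 -0.39 -1.29] 6.2667
0.041 0.0411 [ 0.16 -0.    0.75] 6.4833
0.038 0.0382 [0.69 1.43 3.39] 6.7
```

View pics/w2b.png

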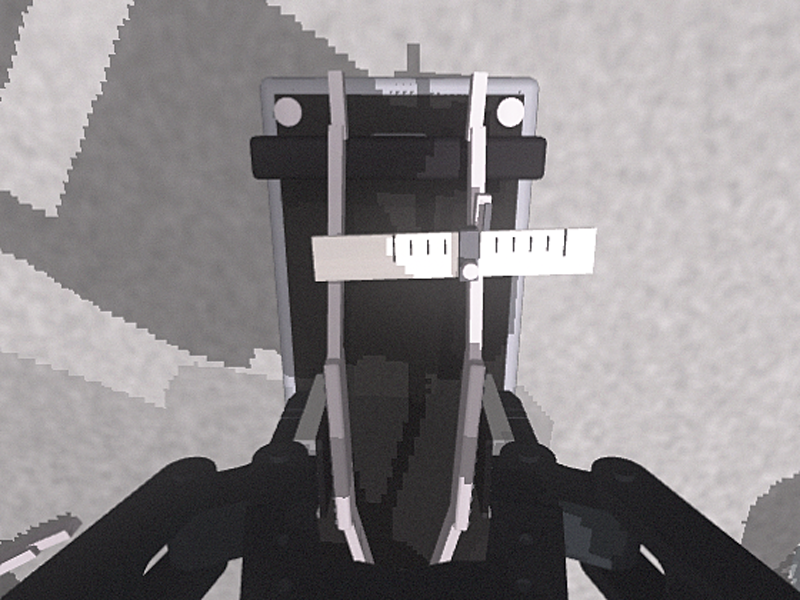

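```bash
python3 - <<'E'
from h import *
f=np.array([-.053,.9986,0])
set_gripper(.0368,20);s=sense();p0=np.array(s["position"]);print(round(s["width"],4),np.round(s["ft_force"],2),p0)
R=s["ee_rot"]
for d in(.003,.006,.010,.020,.032):
    move_straight(p0+d*f,speed=.04);s=sense();print(d,np.round(s["ft_force"],2),np.round(s["position"]-p0,4),round(s["width"],4),s["t"])
c=snap("wrist","w3.png")
im=cv2.imread("pics/w3.png");cv2.imwrite("pics/w3b.png",cv2.resize(im,(800,600),interpolation=cv2.INTER_CUBIC))
E
```

```text
0.0368 [-0.18  2.44  5.85] [ 0.52145858 -0.15003613  0.03452263]
0.003 [ 0.75 -0.75  2.5 ] [-0.      0.0028  0.    ] 0.0369 7.2167
0.006 [ 1.07 -1.55  1.74] [-0.0001  0.0059  0.    ] 0.037 7.4667
0.01 [ 0.49 -0.42  3.28] [-0.0007  0.0104  0.    ] 0.0371 7.7167
0.02 [ 1.14  0.85 -0.77] [-0.0021  0.021  -0.001 ] 0.037 8.1167
0.032 [-0.42  0.44 -1.25] [-0.0018  0.0323 -0.0001] 0.0371 8.5667
```

View pics/w3b.png

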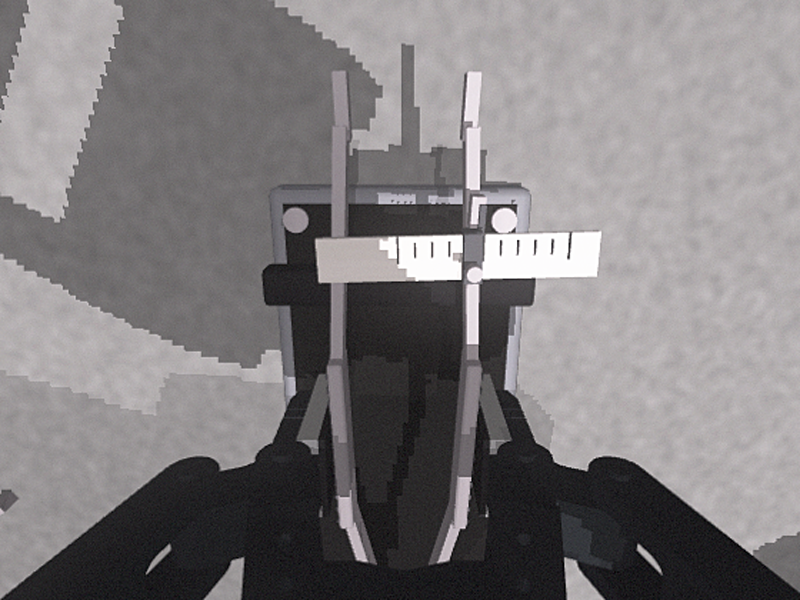

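The forceps came out with no slip: their position relative to the pads is unchanged, and the pointer (475,200) is just right of the marker (473,245). Next I'll carry them over.

```bash
python3 - <<'E'
from h import *
f=np.array([-.053,.9986,0])
p=np.array(sense()["position"]);R=fr([-.052,.9986,0])
move_straight(p+.012*f,speed=.06)
p=p+.012*f;p[2]=.12;move_straight(p,speed=.12)
t=snap("top")
D=at_z(t,(140+242/2.857,100+274/2.857),.028);print("dish",D)
r=regs("top","dish")[0];print(r[0],r[1],at_z(t,((r[1][0]+r[1][2])/2,(r[1][1]+r[1][3])/2),.028))
T=D-.09*f;T[2]=.12
move_straight(T,R,speed=.15);wait(.3)
c=snap("wrist","w4.png");s=sense();print(s["position"],np.round(s["ft_force"],2),s["width"],s["t"])
for l in("dish","forceps","marker","pointer"):
    for r in regs("wrist",l)[:2]: print(l,round(r[0],2),r[1],r[2],at_z(c,r[3],.028).round(4))
im=cv2.imread("pics/w4.png");cv2.imwrite("pics/w4b.png",cv2.resize(im,(800,600),interpolation=cv2.INTER_CUBIC))
E
```

```text
dish [0.52938764 0.16202021 0.028     ]
0.85 [207, 178, 236, 211] [0.53371143 0.17124615 0.028     ]
[0.53418041 0.07180492 0.12001253] [-0.2   0.44 -0.29] 0.036907571511048544 11.6167
dish 0.9 [208, 0, 365, 147] 17282 [0.5346 0.1633 0.028 ]
dish 0.38 [222, 48, 422, 395] 14425 [0.5472 0.0718 0.028 ]
forceps 0.58 [224, 47, 422, 393] 14710 [0.5469 0.0713 0.028 ]
marker 0.96 [323, 158, 337, 196] 508 [0.5659 0.0949 0.028 ]
pointer 0.87 [304, 54, 343, 395] 4203 [0.5666 0.0563 0.028 ]
```

View pics/w4b.png

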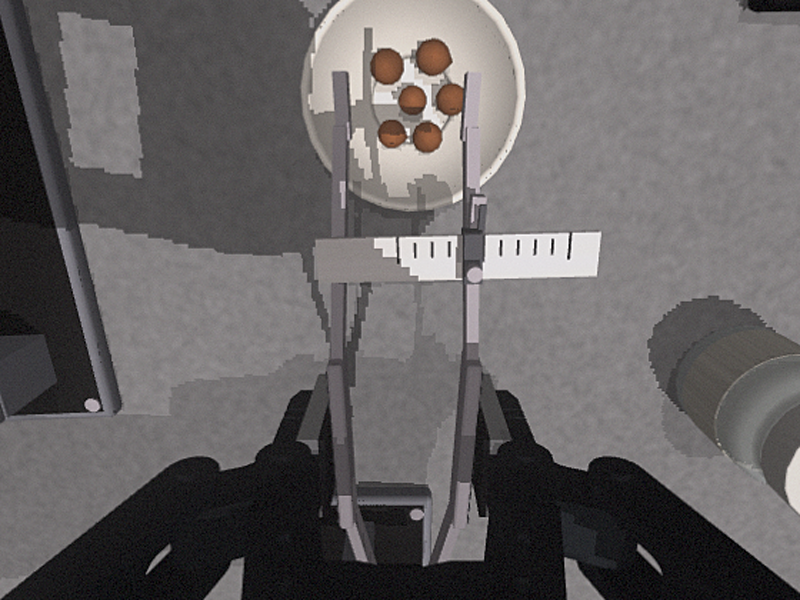

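```bash
python3 - <<'E'
from h import *
c=snap("wrist");g=.7
D=at_z(c,np.array((413,100))*g,.028);e=[at_z(c,np.array(q)*g,.028) for q in((302,95),(525,95),(415,212))]
T=at_z(c,np.array((405,74))*g,.141);print("dish",D,e,"tips",T)
s=sense();p=np.array(s["position"]);d=D-T;d[2]=.056-p[2];print(d)
move_straight(p+d,speed=.08)
set_gripper(.0362,20);wait(.3);s=sense();print(s["position"],s["width"],s["t"],np.round(s["ft_force"],2))
c=snap("wrist","w5.png")
im=cv2.imread("pics/w5.png")[115:205,285:375];cv2.imwrite("pics/w5b.png",cv2.resize(im,(600,600),interpolation=cv2.INTER_CUBIC))
E
```

```text
dish [0.53477046 0.16132555 0.028     ] [array([0.48799204, 0.16084956, 0.028     ]), array([0.58173503, 0.16569185, 0.028     ]), array([0.53839955, 0.11415018, 0.028     ])] tips [0.53100798 0.16209835 0.141     ]
[ 0.00376249 -0.00077279 -0.06400003]
[0.53789915 0.07134783 0.05607353] 0.03627397413073043 13.3333 [-0.43 -0.14 -0.31]
```

View pics/w5b.png

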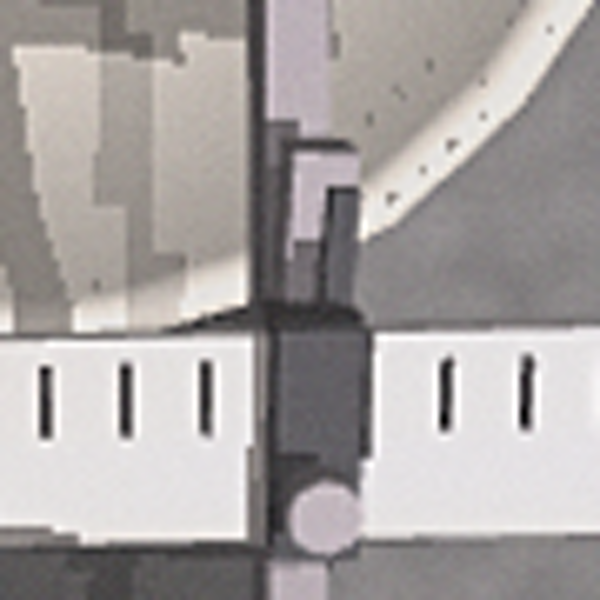

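The tips are over the dish and the pointer is within about 1 mm of the marker. Shadows hide which edge is the pointer, so I'll turn the tool in yaw to change the lighting and settle that.

```bash
python3 - <<'E'
from h import *
s=sense();p=np.array(s["position"]);u=p.copy();u[2]=.13
f=np.array([-.052,.9986,0]);tiles=[]
move_straight(u,speed=.15)
for a in(-60,0,60):
    r=np.radians(a);ff=[f[0]*np.cos(r)-f[1]*np.sin(r),f[0]*np.sin(r)+f[1]*np.cos(r),0]
    try: movep(u,fr(ff))
    except Unreachable: print("unreach",a);continue
    wait(.2);ims=[np.array(capture("wrist")["pixels"])[:,:,::-1].astype(float) for _ in range(4)]
    im=np.mean(ims,0)[115:205,305:365]
    im=255*np.clip(im/255,0,1)**.6
    tiles.append(cv2.resize(im.astype(np.uint8),(400,600),interpolation=cv2.INTER_CUBIC)[:, :])
    print(a,sense()["width"],sense()["t"])
o=np.hstack(tiles);o=cv2.resize(o,(800,int(o.shape[0]*800/o.shape[1])));cv2.imwrite("pics/w6.png",o[:600]);print(o.shape)
E
```

```text
-60 0.036242162412284604 15.4083
0 0.03626339640340289 16.7917
60 0.03669461094827722 18.175
(400, 800, 3)
```

View pics/w6.png

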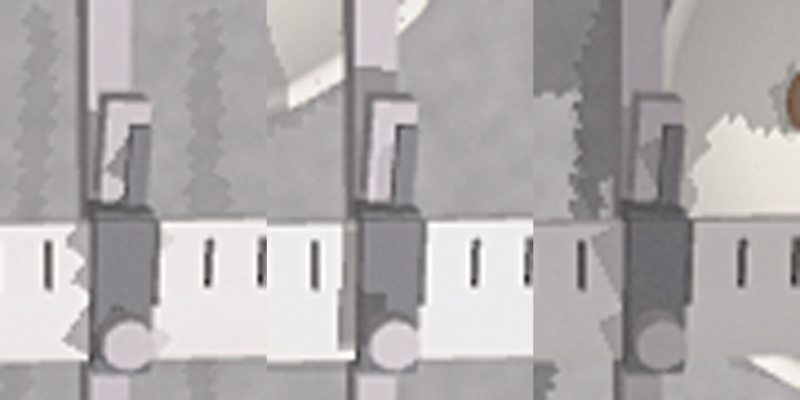

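The dark 1.4 mm finger at x≈130–150 in the left tile, lying on the light bracket, is the pointer. The saddle spans about 90–155, so the pointer is still about 1 mm to the right. I'll go back over the dish and squeeze in small steps.

```bash
python3 - <<'E'
from h import *
f=np.array([-.052,.9986,0]);u=np.array([.5379,.0713,.13])
movep(u,fr(f));u[2]=.056;move_straight(u,speed=.12);tiles=[]
for w in(.0362,.0358,.0354):
    set_gripper(w,20);wait(.25)
    im=np.mean([np.array(capture("wrist")["pixels"])[:,:,::-1].astype(float) for _ in range(6)],0)
    np.save(f"im{w}.npy",im);k=im[132:182,315:355];k=255*np.clip(k/255,0,1)**.6
    tiles.append(cv2.resize(k.astype(np.uint8),(266,333),interpolation=cv2.INTER_CUBIC));s=sense();print(w,s["width"],s["t"])
cv2.imwrite("pics/w7.png",np.hstack(tiles))
E
```

```text
0.0362 0.036215049287116975 20.6917
0.0358 0.035568499672564126 21.4583
0.0354 0.03562965186692612 22.225
```

View pics/w7.png

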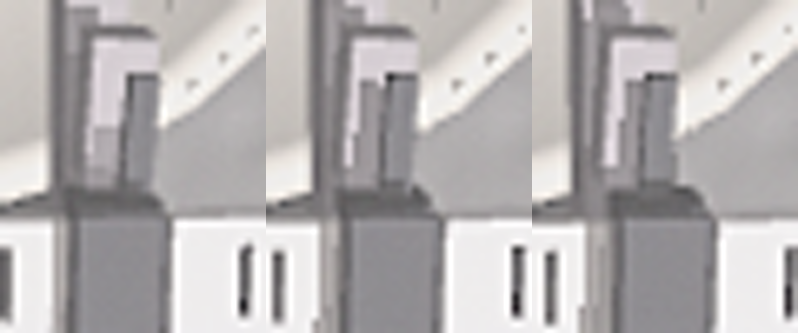

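```bash
python3 - <<'E'
from h import *
wait(.3);im=np.mean([np.array(capture("wrist")["pixels"])[:,:,::-1].astype(float) for _ in range(6)],0);np.save("imnow.npy",im)
s=sense();print(s["width"],s["t"],np.round(s["ft_force"],2),s["position"])
for n in("im0.0362","im0.0358","im0.0354","imnow"):
    a=np.load(n+".npy").mean(2);print(n,"ptr cols320-345",a[153:158,320:345].mean(0).astype(int))
    print("   mark",a[166:172,320:345].mean(0).astype(int)); print("   front",a[161:163,320:345].mean(0).astype(int))
E
```

```text
0.035632059574765576 22.825 [ 0.92 -1.13 -0.69] [0.53790312 0.07129629 0.05598168]
im0.0362 ptr cols320-345 [213 217 133  62  73  85  71  86 149 130 130 135 117  60 100  98  96  97
 124 140 138 137 136 135 134]
   mark [228 232 232 128 138  73  61 101  98  98  97  97  97  97  98  97  97  98
  99  87  88 235 232 227 227]
   front [ 69  66  71  73  61  49  54  54  53  53  53  53  52  54  56  55  54  55
  72 116 141 137 133 135 134]
im0.0358 ptr cols320-345 [212 174  57  72  85  68  96 180 103 109 113 108  58 101  98  96  98 128
 138 137 137 137 135 135 134]
   mark [229 233 233 127 139 123  69  62 102  98  97  97  98  97  98  98  98  98
  98  99  86  88 236 233 228]
   front [ 77  66  71  75  89  65  49  51  51  53  53  52  56  57  55  57  59  49
  51  82 142 139 135 134 134]
im0.0354 ptr cols320-345 [170  57  72  89  69  97 182 170 102 111 104  62 101  99  96  95 105 141
 137 136 136 137 135 135 134]
   mark [231 233 233 127 137 124 111  72  62 102  99  97  98  97  98  98  98  98
  98  98  99  87  88 235 234]
   front [ 81  67  74  88  93  89  65  47  51  53  55  58  60  58  58  57  56  53
  51  52  80 143 138 134 134]
imnow ptr cols320-345 [170  58  73  89  68  98 182 169 102 110 104  63 100  98  97  95 105 141
 137 136 137 136 135 135 134]
   mark [231 233 233 126 138 125 111  72  62 102  99  97  98  98  98  98  98  98
  98  99  99  87  88 236 234]
   front [ 80  68  74  89  91  90  64  48  52  53  53  58  60  59  58  57  53  54
  52  52  79 143 136 134 135]
```

```bash
python3 - <<'E'
from h import *
for w in(.0356,.0358):
    set_gripper(w,20);wait(.4);a=np.mean([np.array(capture("wrist")["pixels"]).astype(float) for _ in range(3)],0).mean(2)
    print(w,sense()["width"],sense()["t"]);print(a[153:158,328:340].mean(0).astype(int));print(a[166:172,324:345].mean(0).astype(int))
E
```

```text
0.0356 0.035309390895041454 23.5917
[103 111 109  64  98  98  97  95 101 142 137 136]
[138 126 109  57  74 101  99  97  98  98  97  98  98  98  98  99  96  73
 112 247 232]
0.0358 0.03595015751006109 24.3583
[103 109 110  96  70 101  99  95 100 138 138 136]
[139 124  88  51 103  99  97  98  98  98  98  97  98  98  98  98  91  77
 199 238 229]
```

```bash
python3 - <<'E'
from h import *
wait(3.3)
c=snap("wrist","w8.png");a=np.mean([np.array(capture("wrist")["pixels"]).astype(float) for _ in range(3)],0).mean(2)
print(a[153:158,328:340].mean(0).astype(int));print(a[166:172,324:345].mean(0).astype(int))
s=sense();print(s["width"],s["t"],s["position"],np.round(s["ft_force"],2),np.abs(s["qd"]).max())
sc=snap("scene","s8.png")
b=cv2.resize(cv2.imread("pics/s8.png")[130:330,200:400],(400,400),interpolation=cv2.INTER_CUBIC)
w=cv2.resize(cv2.imread("pics/w8.png")[0:280,140:420],(400,400))
cv2.imwrite("pics/f.png",np.hstack([w,b]))
E
```

```text
[103 110 112  97  69 100  97  95  99 138 138 136]
[138 125  88  51 103  99  98  97  97  97  99  97  99  97  99  98  90  78
 199 238 229]
0.03566216010583172 27.8583 [0.53790203 0.07132342 0.05601197] [-0.12 -0.8  -1.06] 0.11650972090362427
```

View pics/f.png

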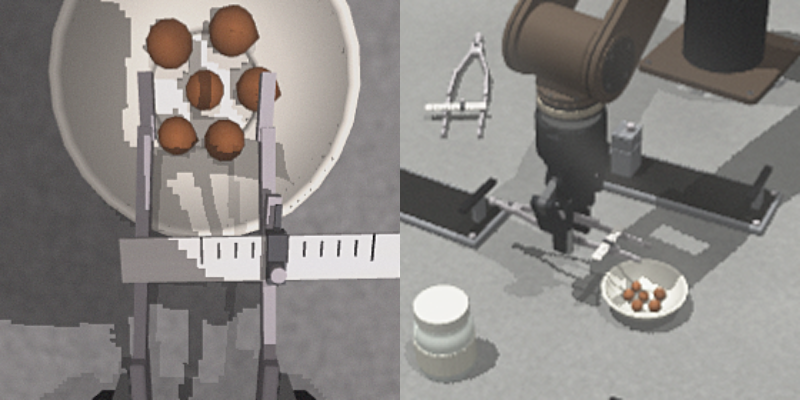

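```bash
python3 -c "
from cell import *
print(sign_off(),sense()['t'],sense()['width'])"
```

```text
the job is handed in; nothing more can be done
the job is handed in; nothing more can be done
```

I pulled the small forceps straight out of the right-hand holder. There was no visible slip in the grip. I carried them over the dish, squeezed until the pointer stood on the marker, and handed the job in still holding them. The clock stood at about 28 s.

**Last checks:**
- **Pointer:** it reads about 0.1 to 0.3 mm to the right of the marker's middle, which is within what the wrist camera can resolve. The picture did not change over the 3.3 s hold, so the pointer was steady.
- **Position:** the tips are about 5 cm above the dish rim, over the middle to within a few millimetres by camera. In the scene view the forceps look roughly level.
- **Bench:** I saw nothing disturbed. The last pictures show the dish, jar and spare forceps; the beaker and calculator were out of view. The robot stayed well clear of them. The outside force on the tool was about 1 N.

**Points that disagreed:**
- **Finger width:** the reading wandered by about 0.3 mm (35.66 to 35.95 mm) while the picture stayed the same. I therefore relied on the picture for the pointer setting.
- **Overshoot:** while closing in, the pointer was briefly about 0.2 to 0.6 mm past the marker before I eased it back.

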